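# Press down a fresh bottle label in the rolling jig

### The job

Press down the fresh label on the dropper bottle that lies on its side in the wooden labelling jig: push the stop bolt out of the bottle's way, by its black knob, as far as it goes, then roll the bottle forward over the sprung rubber pad with the fingertips on its top, pressing lightly so that the pad gives while the label passes underneath. It must roll half a turn and drop into the cork nest at the far end of the lane, label now turned to the back, and be left lying there with the bolt still out. Do not lift or squeeze hard on the bottle, and leave the other things on the bench alone.

Things in the scene. Friction and masses are not known exactly. Their poses are not given: they have to be found in the camera images.
- jig: Wooden jig fixed to the bench, 154 x 140 mm. Origin on the bench surface in the middle of the bottle lane; +x is the way the bottle is to roll (roughly away from the robot), +y points to the bolt's side. Places below in this frame, mm. Back stop behind the pad: face at x -52, top z 42. Fences along the lane: top z 33 on the +y side, z 26 on the -y side (inner faces y +-35.5)
- pad_mid (a point): Middle of the rubber pad's top, which reaches 35 mm each way along x and 34 mm along y (jig x -52 to 18); z 24 when the pad is up; it sinks with the pad
- nest_mid (a point): Middle of the nest's cork floor (jig x 31, y 0, z 19.5): a shallow place between the pad's end at x 18 and the end wall at x 50.7 (46 high). A bottle lying home in it has its axis 19 mm above this point; the raised pad is a 4.5 mm step that keeps it there
- bottle: Glass dropper bottle lying across the lane, 50 to 90 g: cylinder 38.4 mm in diameter, 67 long, then neck and black dropper to 102. Origin at the centre of its foot; z from foot to dropper (starts along jig -y); -x is its label side (starts facing jig +x). Rolls 19.2 mm a rad; the top line moves twice as far as the axis. Rolling resistance lets it stay where it is left on the level pad
- bottle_mid (a point): Point on the axis of the bottle's cylinder, half-way along it; the top line lies 19.2 mm above. It starts at about x -31, y 0, z 43 in the jig frame
- label_mid (a point): Middle of the bottle's paper label, on the glass, 19.2 mm from the axis
- bolt (a joint): Stop bolt: steel bar 10 mm wide (z 34 to 42) sliding along the jig's y at x -6, barring the way in front of the bottle. 0 = in (tip 20 mm into the lane), 0.030 m = fully out, at its end stop. Friction about 1.5 N; it stays where it is put
- knob (a point): Middle of the bolt's upright black knob, 18 mm in diameter, from z 48 to 80 mm in the jig frame, this point at z 66; at x -6, y 95 with the bolt in. Between the bottle's foot and the knob there are 50 mm of free space above the 46 mm high aluminium bolt guide
- pad (a joint): How far the rubber-topped pad is pressed down on its springs, 0 (up) to 0.006 m (bottomed). About 1.5 N on the bottle starts it moving, then 1 N more for each mm
- next_bottle: Dropper bottle standing beside the jig, 39 mm in diameter, 102 mm tall, origin at the centre of its foot. Leave alone
- done_bottle: Dropper bottle standing at the near corner of the jig on the bolt's side, 39 mm in diameter, 102 mm tall, origin at the centre of its foot. Leave alone
- tweezers: Steel tweezers lying flat, 118 x 12 x 10 mm, origin under the centre. Leave alone
- beaker: Small beaker, 47 mm in diameter, 55 mm tall, origin at the centre of its foot. Leave alone
Not all that is in view belongs to the job. Leave any pink look-alike of the bottle alone.

How it is judged:
By the outcome, as a careful person would: the job done as asked, in the order asked, and still so for the second after the job is handed in, with the robot touching nothing.
It also fails if it takes over 51 s, if anything falls off the work surface, if the arm or the gripper's body presses on something with over 40 N, if the wrist force passes 120 N, or if a joint passes its speed limit or range.

### The arm

A 7-joint arm with a two-finger parallel gripper is mounted at the origin on the work surface; the furniture and walls round the work are solid. World frame = base frame: x ahead of the robot, y to its left, z up, the work surface at z = 0. Lengths are in m, angles in rad, forces in N, time in s.
With the tool pointing down it reaches from about 0.425 to 0.875 m from the base axis. Payload 4.7 kg.
Tool frame: the origin (TCP) lies on the centre line of the jaws, within the pads' length; the fingertips stand ctrl.tcp_to_tips ahead of it and the grasp point (between the pads) lies 2 mm behind it (ctrl.tcp_to_tips is the distance from the TCP to the fingertips, in m); z points along the fingers, y is the line along which they close (so a half turn about z gives the same grasp; the last joint's range is limited). The gripper opens to 87 mm and grips with 3 to 60 N. Pads are 19 mm wide; open, the fingers measure 117 mm over their backs; the gripper's body (75 mm by 190 mm) begins 51 mm behind the grasp point.
Start: joints at [1.155, 0.321, -0.07, 1.45, 0.023, 1.371, -0.057], TCP at [0.271, -0.591, 0.24] pointing down, gripper open.
Joint ranges: [-2.86, 2.86], [-0.3, 2.09], [-1.38, 1.24], [0.06, 2.45], [-1.56, 4.7], [0.09, 2.05], [-2.69, 2.69]. Speed limits (rad/s): [2.57, 2.57, 3.14, 3.14, 3.14, 3.14, 3.14].

### API

Orientations are given as a rotation vector (axis times angle).
In Python, from bench import ctrl, optics, close_job gives the robot as it stands.
- The arm moves only by the shell command python3 -m inch 'ROWS' [OPENING] [FORCE]. ROWS is JSON, a list of rows, each a list of 2 entries, a list of its own where there are three numbers: the shift along the tool's x, y, z in mm, then the turn, a rotation vector about the tool's x, y, z in degrees. In form: [[[x, y, z], [ax, ay, az]], ...]. A call has exactly 10 rows; each row shifts and turns the commanded pose from where the row before left it, along the tool's axes as they then stand; what a row does not reach is not made up. A row lasts 1/10 s, in which the tool goes at most 50 mm and 8.59 degrees, less where a joint would pass 70% of its speed; a pose out of reach is approached as far as the arm can. A call is refused whole if a number of a shift passes 50 or a number of a turn 8.59, either way. A call with a gripper value outside its range is refused whole. OPENING is the closure, from 0 (fully open) to 1 (shut), set as the call begins (- or left out, the last holds). The fingers move at their own pace and stop on an object; FORCE is the grip in N (left out, the last holds). Time passes only in rows, so rows that do not move let the fingers close, or fill a call up. It gives the time, the measured TCP pose, the force and the opening at its end, in the units of the state.
- ctrl.get_state(): the state, without advancing time (a new reading comes with each control period).
- optics.get_image(name): name is "side" or "top"; returns a dict with "image" (384x512x3 uint8, red, green, blue), "fx", "fy", "cx", "cy" (pixels), "R" (3x3) and "t" (3): a world point X has camera coordinates R X + t. Camera axes: x right, y down, z forward; pixel columns grow to the right and rows downward; lengths in m; the calibration is good to about 2 mm. A picture is of the moment at which its call begins. There is no depth.
- close_job(): hands the job in, once; it reports no verdict.
The state is a dict: "time": time; "joint_positions": joint angles; "qd": joint speeds; "joint_torque": joint torques, N m; "position": TCP position; "tool_rot": TCP orientation; "ft_force": force on the tool from outside, world axes, zero at the start; "torque": the same for the moment, N m; "grip_width": opening from 0.0 (shut) to 1.0 (fully open).
Only numpy, scipy, OpenCV 4.12 (cv2) and the standard library are available. Lean on these libraries where they do the work, as an engineer would, in place of code of your own. Each camera call takes 0.05 s, during which the arm holds its last target. There are 200 camera calls.

## Working session

There is one attempt and no reset: what is moved stays moved. The work goes in short steps, Python scripts to look and compute and a shell command to move; the robot and the scene stay as the last step left them, time stands still between calls to the robot, and variables do not carry over. Pictures are saved under pics/ and viewed, on a budget of 10 in all, crops included, one or two more only if the job needs it, and the job is handed in when it is done.

```bash
mkdir -p pics; ls
python3 - <<'E'
from bench import ctrl, optics
import cv2,numpy as np
print(ctrl.get_state(), ctrl.tcp_to_tips)
for n in("side","top"):
    d=optics.get_image(n); cv2.imwrite(f"pics/{n}0.png",d["image"][:,:,::-1]); 
    print(n,d["fx"],d["fy"],d["cx"],d["cy"],np.round(d["R"],4).tolist(),np.round(d["t"],4).tolist())
E
```

```text
pics
{'time': 0.0, 'joint_positions': array([ 1.15505176,  0.32181541, -0.07009097,  1.45168422,  0.02262808,
        1.37078215, -0.05687554]), 'qd': array([-0.00032434, -0.00128881,  0.00091332,  0.00044986, -0.00099191,
        0.00082706,  0.00298214]), 'joint_torque': array([ 6.74703233e-05, -4.91295612e+01, -4.03809054e-01, -3.12534857e+01,
       -6.38373778e-02,  4.36448108e-02,  1.86507564e-04]), 'position': array([ 0.27060799, -0.59041899,  0.23846184]), 'tool_rot': array([-3.06750560e+00, -6.69724713e-01,  8.25303249e-04]), 'ft_force': array([0.17473159, 0.19184658, 0.02611519]), 'torque': array([-0.0376711 , -0.03708149, -0.00433572]), 'grip_width': 1.0028751533830147} 0.017
side 372.3887628064488 372.3887628064488 261.79005363494423 193.37594019029868 [[0.9992, -0.039, 0.0088], [-0.0187, -0.6509, -0.7589], [0.0354, 0.7581, -0.6511]] [-0.4696, 0.1133, 0.817]
top 415.88202362402734 415.88202362402734 249.3024188536678 188.7025531217003 [[-0.0086, -0.9999, 0.0059], [-0.9872, 0.0076, -0.1593], [0.1593, -0.0072, -0.9872]] [0.0943, 0.4601, 1.0313]
```

View pics/top0.png

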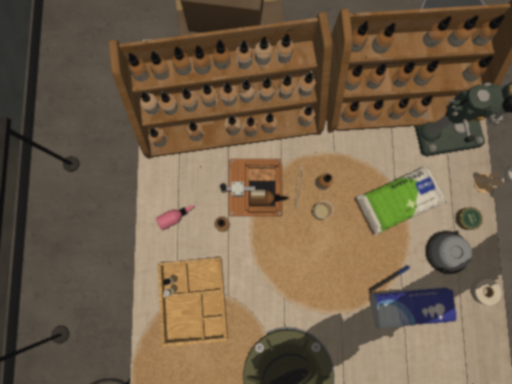

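View pics/side0.png

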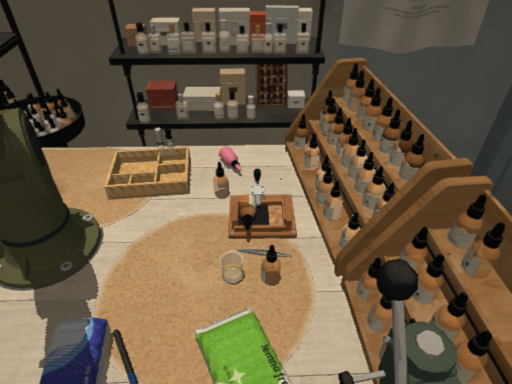

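The top view shows the jig at about (255,188) with the knob near (224,188); in the side view the jig is at about (262,215) and the knob near (258,174). I'll enlarge both.

```bash
cat > h.py <<'E'
import numpy as np,cv2
from bench import ctrl, optics
def cam(n):
    d=optics.get_image(n); return d
def ray(d,u,v):
    R=np.array(d["R"]);t=np.array(d["t"])
    return -R.T@t, R.T@np.array([(u-d["cx"])/d["fx"],(v-d["cy"])/d["fy"],1])
def onz(d,u,v,z):
    c,r=ray(d,u,v); return c+r*(z-c[2])/r[2]
def proj(d,X):
    p=np.array(d["R"])@X+np.array(d["t"]); return np.array([d["fx"]*p[0]/p[2]+d["cx"],d["fy"]*p[1]/p[2]+d["cy"]])
def tri(ds,uvs):
    A=0;b=0
    for d,(u,v) in zip(ds,uvs):
        c,r=ray(d,u,v); r=r/np.linalg.norm(r); P=np.eye(3)-np.outer(r,r); A=A+P; b=b+P@c
    return np.linalg.solve(A,b)
E
python3 - <<'E'
import cv2,numpy as np
a=cv2.imread("pics/top0.png")[150:225,210:295]; b=cv2.imread("pics/side0.png")[160:245,215:305]
a=cv2.resize(a,(510,450),interpolation=cv2.INTER_CUBIC);b=cv2.resize(b,(540,510),interpolation=cv2.INTER_CUBIC)
cv2.imwrite("pics/topc.png",a);cv2.imwrite("pics/sidec.png",b)
E
```

```text
(no output)
```

View pics/topc.png

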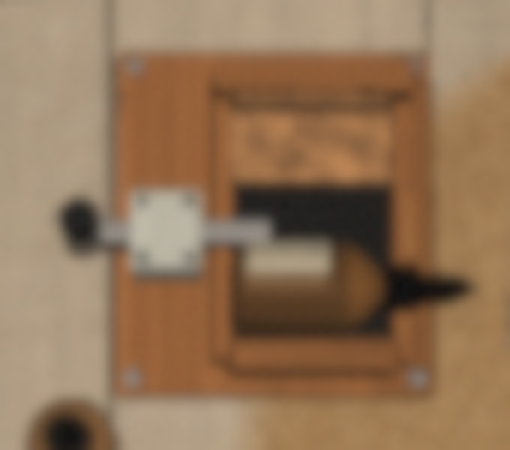

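View pics/sidec.png

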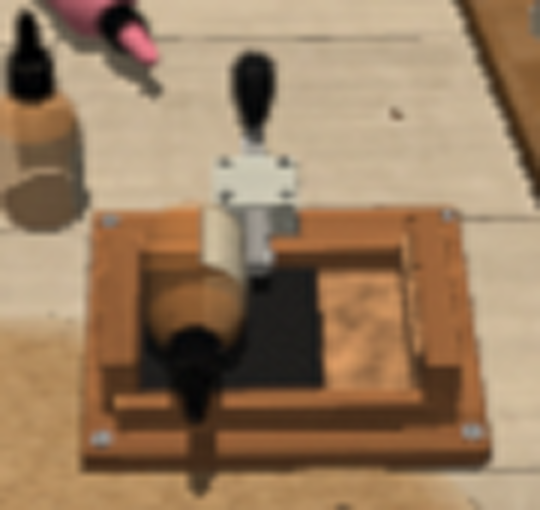

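The enlarged top view shows the knob at (80,225), the bolt tip at (272,228), the pad/cork edge on row 186 from column 234 to 390, and screws at the corners. In the enlarged side view the knob is at (253,88) and the bolt tip at about (258,268). I'll solve the jig pose from these known points.

```bash
cat > m.py <<'E'
from h import *
from scipy.optimize import least_squares
T=cam("top");S=cam("side")
ft=lambda u,v:np.array([210+(u+.5)/6-.5,150+(v+.5)/6-.5])
fs=lambda u,v:np.array([215+(u+.5)/6-.5,160+(v+.5)/6-.5])
obs=[(T,(-6,95,72),ft(80,225)),(T,(18,34,24),ft(234,186)),(T,(18,-34,24),ft(390,186)),(T,(-6,15.5,42),ft(272,229)),
 (S,(-6,95,66),fs(253,88)),(S,(-6,15.5,42),fs(258,266))]
def w(p,X):
    c,s=np.cos(p[2]),np.sin(p[2]); X=np.array(X)/1e3
    return np.array([p[0]+c*X[0]-s*X[1],p[1]+s*X[0]+c*X[1],X[2]])
f=lambda p:np.concatenate([proj(d,w(p,X))-o for d,X,o in obs])
if __name__=="__main__":
    r=least_squares(f,[.55,-.02,0]);print(r.x,np.degrees(r.x[2]));print(np.round(f(r.x).reshape(-1,2),2).tolist())
    sc=[onz(T,*ft(*q),.015)[:2] for q in[(134,66),(416,66),(131,378),(418,378)]];print(np.round(sc,4))
    print("knob tri",tri([T,S],[ft(80,225),fs(253,88)]),"bolt tip tri",tri([T,S],[ft(272,229),fs(258,266)]))
    for X in[(-6,95,66),(-31,0,43),(31,0,38.5),(-6,75,66)]:print(X,w(r.x,X))
    st=ctrl.get_state()
    from scipy.spatial.transform import Rotation as R
    print(np.round(R.from_rotvec(st["tool_rot"]).as_matrix(),3))
    print(proj(T,w(r.x,(-31,0,62))),proj(S,w(r.x,(-31,0,43))))
E
python3 m.py
```

```text
[ 0.46711367  0.05962852 -0.00916827] -0.5253032615229882
[[0.63, -0.9], [-0.52, -0.4], [-0.45, -0.36], [0.4, 0.42], [-0.48, 0.19], [-0.67, -0.26]]
[[0.5401 0.1358]
 [0.5392 0.0112]
 [0.4019 0.1373]
 [0.4009 0.0131]]
knob tri [0.46210143 0.15678038 0.06465253] bolt tip tri [0.46274124 0.07616155 0.0402252 ]
(-6, 95, 66) [0.4619849  0.15467953 0.066     ]
(-31, 0, 43) [0.43611498 0.05991273 0.043     ]
(31, 0, 38.5) [0.49811237 0.0593443  0.0385    ]
(-6, 75, 66) [0.46180154 0.13468037 0.066     ]
[[ 0.909  0.417 -0.001]
 [ 0.417 -0.909  0.001]
 [-0.    -0.001 -1.   ]]
[261.69765995 196.77193931] [246.09919729 208.04210919]
```

Run:
```python
from m import *
for n,a,b in [("front-left foot",(150,155),(289,150)),("front-right foot",(327,131),(342,272)),("dropper L",(154,131),(303,121)),("left panel top",(113,45),(352,60)),("dropper R first row",(306,108),(353,217)),("next",(324,178),(271,252))]:
    print(n,np.round(tri([T,S],[a,b]),3),[np.round(np.linalg.norm(proj(d,tri([T,S],[a,b]))-q),1) for d,q in((T,a),(S,b))])
print(ctrl.get_state()["time"])
```

```text
front-left foot [ 0.563  0.357 -0.001] [np.float64(0.8), np.float64(0.7)]
front-right foot [ 0.619 -0.117  0.03 ] [np.float64(1.4), np.float64(1.9)]
dropper L [0.592 0.321 0.117] [np.float64(0.3), np.float64(0.3)]
left panel top [0.725 0.379 0.264] [np.float64(5.1), np.float64(4.2)]
dropper R first row [ 0.646 -0.05   0.116] [np.float64(0.5), np.float64(0.6)]
next [ 0.482 -0.096  0.071] [np.float64(0.5), np.float64(0.6)]
0.3
```

```bash
python3 -m inch '[[[34,-32,0],[0,0,0]],[[34,-32,0],[0,0,0]],[[34,-32,0],[0,0,0]],[[34,-32,0],[0,0,0]],[[34,-32,0],[0,0,0]],[[34,-32,0],[0,0,0]],[[34,-32,0],[0,0,0]],[[34,-32,0],[0,0,0]],[[34,-32,0],[0,0,0]],[[34,-32,0],[0,0,0]]]' 1 20
python3 -m inch '[[[13,-24.6,4],[0,0,0]],[[13,-24.6,4],[0,0,0]],[[13,-24.6,4],[0,0,0]],[[13,-24.6,4],[0,0,0]],[[13,-24.6,4],[0,0,0]],[[13,-24.6,4],[0,0,0]],[[13,-24.6,4],[0,0,0]],[[13,-24.6,4],[0,0,0]],[[13,-24.6,4],[0,0,0]],[[13,-24.6,4],[0,0,0]]]'
python3 -m inch '[[[0,0,0],[0,0,-8]],[[0,0,0],[0,0,-8]],[[0,0,0],[0,0,-8]],[[0,0,0],[0,0,-8]],[[0,0,0],[0,0,-8]],[[0,0,0],[0,0,-8]],[[0,0,0],[0,0,-8]],[[0,0,0],[0,0,-8]],[[0,0,0],[0,0,-1]],[[0,0,0],[0,0,0]]]'
python3 -c "
from scipy.spatial.transform import Rotation as R
from bench import ctrl;s=ctrl.get_state();print(R.from_rotvec(s['tool_rot']).as_matrix().round(3),s['joint_positions'].round(2),s['position'])"
```

```text
time: 1.3
position: [0.447, -0.1565, 0.2399]
tool_rot: [3.068, 0.67, 0.001]
ft_force: [1.2, -0.7, 0.0]
grip_width: 0.175
time: 2.3
position: [0.4622, 0.1205, 0.1996]
tool_rot: [3.069, 0.67, 0.001]
ft_force: [0.5, 0.5, 0.7]
grip_width: 0.01
time: 3.3
position: [0.4622, 0.1194, 0.1996]
tool_rot: [2.231, 2.211, -0.0]
ft_force: [0.9, 1.1, 0.5]
grip_width: 0.005
[[ 0.009  1.     0.   ]
 [ 1.    -0.009 -0.   ]
 [-0.     0.    -1.   ]] [ 0.47  0.01 -0.78  1.9   0.01  1.24 -0.31] [0.46221076 0.11943813 0.19958026]
```

```bash
python3 -m inch '[[[0,0,20],[0,0,0]],[[0,0,20],[0,0,0]],[[0,0,20],[0,0,0]],[[0,0,20],[0,0,0]],[[0,0,16],[0,0,0]],[[0,0,12],[0,0,0]],[[0,0,10],[0,0,0]],[[0,0,10],[0,0,0]],[[0,0,0],[0,0,0]],[[0,0,0],[0,0,0]]]'
python3 - <<'E'
from h import *
a=cam("top")["image"][150:225,210:295,::-1]; b=cam("side")["image"][160:245,215:305,::-1]
o=np.hstack([cv2.resize(a,(400,400),interpolation=2),cv2.resize(b,(400,400),interpolation=2)])
cv2.imwrite("pics/p5.png",o)
E
```

```text
time: 4.3
position: [0.4624, 0.1196, 0.0717]
tool_rot: [2.229, 2.214, 0.0]
ft_force: [-0.0, -0.6, 0.2]
grip_width: 0.009
```

View pics/p5.png

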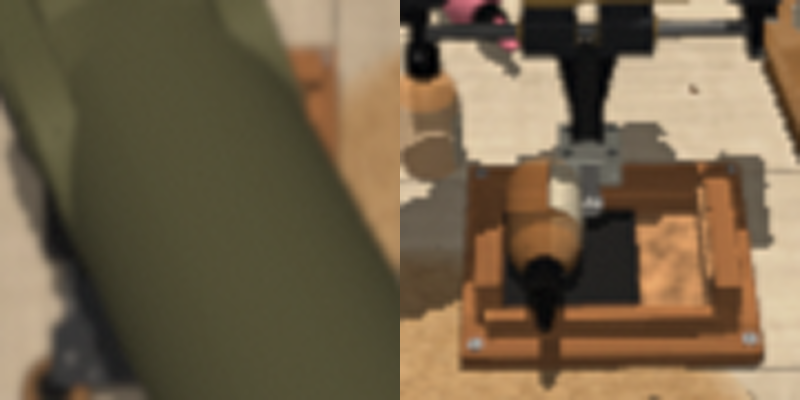

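The arm hides the top view. In the side view the closed fingers stand just above the bolt guide, behind the bottle's foot and clear of it. Next is the bolt push.

```bash
python3 -m inch '[[[5,0,0],[0,0,0]],[[5,0,0],[0,0,0]],[[5,0,0],[0,0,0]],[[4,0,0],[0,0,0]],[[4,0,0],[0,0,0]],[[4,0,0],[0,0,0]],[[4,0,0],[0,0,0]],[[4,0,0],[0,0,0]],[[4,0,0],[0,0,0]],[[4,0,0],[0,0,0]]]'
python3 -m inch '[[[1,0,0],[0,0,0]],[[1,0,0],[0,0,0]],[[1,0,0],[0,0,0]],[[1,0,0],[0,0,0]],[[0,0,0],[0,0,0]],[[0,0,0],[0,0,0]],[[0,0,0],[0,0,0]],[[0,0,0],[0,0,0]],[[0,0,0],[0,0,0]],[[0,0,0],[0,0,0]]]'
```

```text
time: 5.4
position: [0.4626, 0.1627, 0.0715]
tool_rot: [2.229, 2.214, -0.0]
ft_force: [0.4, -1.1, 1.3]
grip_width: 0.008
time: 6.4
position: [0.4626, 0.1648, 0.0715]
tool_rot: [2.229, 2.212, -0.003]
ft_force: [0.6, -6.1, 4.1]
grip_width: 0.005
```

```bash
python3 -m inch '[[[1,0,0],[0,0,0]],[[1,0,0],[0,0,0]],[[1,0,0],[0,0,0]],[[0,0,0],[0,0,0]],[[0,0,0],[0,0,0]],[[0,0,0],[0,0,0]],[[0,0,0],[0,0,0]],[[0,0,0],[0,0,0]],[[0,0,0],[0,0,0]],[[0,0,0],[0,0,0]]]'
```

```text
time: 7.4
position: [0.4626, 0.1652, 0.0714]
tool_rot: [2.229, 2.209, -0.009]
ft_force: [0.2, -10.3, 6.3]
grip_width: 0.001
```

```bash
python3 -m inch '[[[-10,0,0],[0,0,0]],[[-10,0,-5],[0,0,0]],[[-10,0,-10],[0,0,0]],[[-15,0,-10],[0,0,0]],[[-15,-8,-5],[0,0,0]],[[-15,-8,0],[0,0,0]],[[-15,-8,0],[0,0,0]],[[-10,-8,0],[0,0,0]],[[-10,-4,0],[0,0,0]],[[0,0,0],[0,0,0]]]'
python3 -m inch '[[[0,0,5],[0,0,0]],[[0,0,5],[0,0,0]],[[0,0,3],[0,0,0]],[[0,0,0],[0,0,0]],[[0,0,0],[0,0,0]],[[0,0,0],[0,0,0]],[[0,0,0],[0,0,0]],[[0,0,0],[0,0,0]],[[0,0,0],[0,0,0]],[[0,0,0],[0,0,0]]]'
python3 - <<'E'
from h import *
b=cam("side")["image"][160:245,215:305,::-1]
cv2.imwrite("pics/p6.png",cv2.resize(b,(540,510),interpolation=2)); s=ctrl.get_state();print(s["position"],s["ft_force"],s["joint_positions"].round(2))
E
```

```text
time: 8.4
position: [0.4253, 0.0589, 0.1012]
tool_rot: [2.231, 2.212, -0.0]
ft_force: [0.1, -0.4, 1.1]
grip_width: 0.004
time: 9.4
position: [0.4259, 0.0596, 0.0886]
tool_rot: [2.229, 2.214, 0.0]
ft_force: [-0.9, 0.2, -0.6]
grip_width: 0.002
[0.42585429 0.05966376 0.08857436] [ 0.08438705 -0.08845348  0.24139359] [ 0.54  0.02 -0.74  2.12  0.02  1.   -0.21]
```

View pics/p6.png

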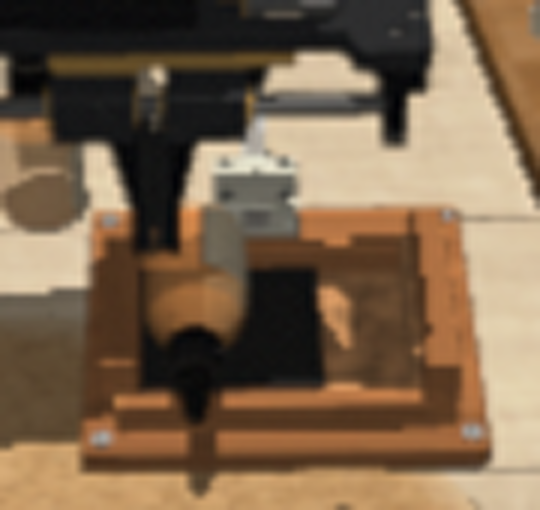

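Run:
```python
from m import *
p=least_squares(f,[.55,-.02,0]).x
g=lambda X:np.round((proj(S,X)-[215,160])*6,0)
print("tip",g(np.array([.4259,.0597,.0716])),"top mid",g(w(p,(-31,0,62.2))),"foot",g(w(p,(-31,33,43))),"neckend",g(w(p,(-31,-33.5,43))),"dropper",g(w(p,(-31,-67,43))),[g(w(p,(x,-34,43))) for x in(-50.2,-11.8)])
```

```text
tip [158. 233.] top mid [186. 251.] foot [187. 231.] neckend [186. 350.] dropper [186. 416.] [array([134., 352.]), array([238., 350.])]
```

The side view shows the bolt clear of the lane. The tips are about 19 mm wide at (157,245), and the bottle centre is at about column 195, so it lies about 14 mm ahead of the tips. I'll shift forward 6 mm, lower onto its top, then use several short strokes.

```bash
python3 -m inch '[[[0,6,0],[0,0,0]],[[0,0,3],[0,0,0]],[[0,0,3],[0,0,0]],[[0,0,2],[0,0,0]],[[0,0,1],[0,0,0]],[[0,0,1],[0,0,0]],[[0,0,1],[0,0,0]],[[0,0,0],[0,0,0]],[[0,0,0],[0,0,0]],[[0,0,0],[0,0,0]]]'
python3 -c "
from bench import ctrl
s=ctrl.get_state();print(s['position'],s['ft_force'],s['torque'])"
```

```text
time: 10.55
position: [0.4321, 0.0597, 0.0778]
tool_rot: [2.228, 2.214, 0.0]
ft_force: [0.2, 0.3, 3.3]
grip_width: 0.007
[0.43207863 0.05966255 0.07776011] [0.22074262 0.3162276  3.31874866] [-0.06816879 -0.07844326 -0.01428508]
```

```bash
python3 -m inch '[[[0,0,1],[0,0,0]],[[0,2,0],[0,0,0]],[[0,3,0],[0,0,0]],[[0,3,0],[0,0,0]],[[0,4,0],[0,0,0]],[[0,4,0],[0,0,0]],[[0,4,0],[0,0,0]],[[0,4,0],[0,0,0]],[[0,2,0],[0,0,0]],[[0,0,0],[0,0,0]]]'
python3 - <<'E'
from h import *
b=cam("side")["image"][160:245,215:305,::-1]
cv2.imwrite("pics/p7.png",cv2.resize(b,(540,510),interpolation=2)); s=ctrl.get_state();print(s["position"],s["ft_force"])
E
```

```text
time: 11.55
position: [0.4582, 0.0595, 0.0765]
tool_rot: [2.229, 2.214, 0.0]
ft_force: [0.6, -0.0, 4.7]
grip_width: 0.005
[0.45795636 0.05948529 0.07648376] [ 0.21259779 -0.88575072  4.53757875]
```

View pics/p7.png

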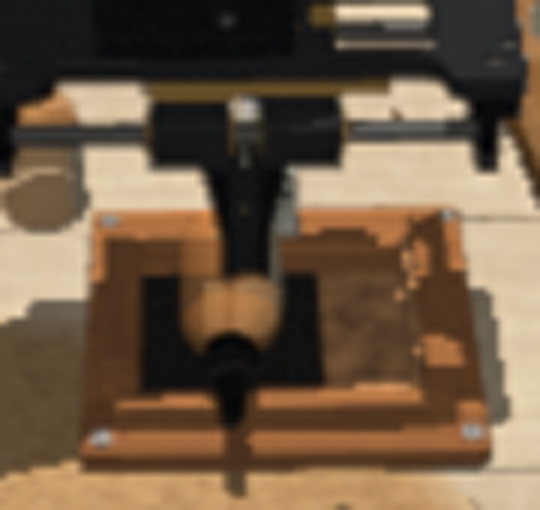

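The dropper moved from column 195 to 231, which is 13 mm. That is half the tool travel of 26 mm, so it rolled without slipping at about 4.6 N. Second stroke next.

```bash
python3 -m inch '[[[0,0,-4],[0,0,0]],[[0,0,-6],[0,0,0]],[[0,-7,0],[0,0,0]],[[0,-6,0],[0,0,0]],[[0,0,0],[0,0,0]],[[0,0,4],[0,0,0]],[[0,0,3],[0,0,0]],[[0,0,2],[0,0,0]],[[0,0,1],[0,0,0]],[[0,0,0],[0,0,0]]]'
python3 -m inch '[[[0,2,0],[0,0,0]],[[0,3,0],[0,0,0]],[[0,3,0],[0,0,0]],[[0,4,0],[0,0,0]],[[0,4,0],[0,0,0]],[[0,4,0],[0,0,0]],[[0,4,0],[0,0,0]],[[0,4,0],[0,0,0]],[[0,2,0],[0,0,0]],[[0,0,0],[0,0,0]]]'
```

```text
time: 12.6
position: [0.4453, 0.0595, 0.0767]
tool_rot: [2.228, 2.214, 0.0]
ft_force: [-0.4, -0.9, 4.4]
grip_width: 0.004
time: 13.6
position: [0.4752, 0.0593, 0.0765]
tool_rot: [2.229, 2.214, 0.0]
ft_force: [-0.2, -1.8, 4.6]
grip_width: 0.003
```

```bash
python3 -m inch '[[[0,0,-4],[0,0,0]],[[0,0,-6],[0,0,0]],[[0,-7,0],[0,0,0]],[[0,-8,0],[0,0,0]],[[0,0,0],[0,0,0]],[[0,0,4],[0,0,0]],[[0,0,3],[0,0,0]],[[0,0,2],[0,0,0]],[[0,0,1],[0,0,0]],[[0,0,0],[0,0,0]]]'
python3 - <<'E'
from h import *
b=cam("side")["image"][160:245,215:305,::-1]
cv2.imwrite("pics/p8.png",cv2.resize(b,(540,510),interpolation=2)); s=ctrl.get_state();print(s["position"],s["ft_force"])
E
```

```text
time: 14.6
position: [0.4604, 0.0594, 0.0768]
tool_rot: [2.228, 2.214, 0.001]
ft_force: [0.0, -0.8, 4.3]
grip_width: 0.005
[0.46033403 0.05937723 0.07682898] [-0.1717421  -1.14010093  3.43122542]
```

View pics/p8.png

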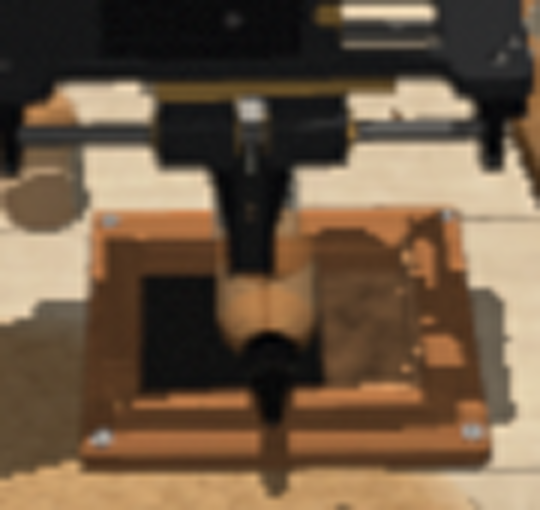

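The dropper is now at column 270, 28 mm forward in total, and the label is underneath. Third stroke.

```bash
python3 -m inch '[[[0,2,0],[0,0,0]],[[0,3,0],[0,0,0]],[[0,3,0],[0,0,0]],[[0,4,0],[0,0,0]],[[0,4,0],[0,0,0]],[[0,4,0],[0,0,0]],[[0,4,0],[0,0,0]],[[0,4,0],[0,0,0]],[[0,2,0],[0,0,0]],[[0,0,0],[0,0,0]]]'
python3 -m inch '[[[0,0,-4],[0,0,0]],[[0,0,-6],[0,0,0]],[[0,-7,0],[0,0,0]],[[0,-8,0],[0,0,0]],[[0,0,0],[0,0,0]],[[0,0,4],[0,0,0]],[[0,0,3],[0,0,0]],[[0,0,2],[0,0,0]],[[0,0,1],[0,0,0]],[[0,0,0],[0,0,0]]]'
```

```text
time: 15.65
position: [0.4902, 0.0592, 0.0765]
tool_rot: [2.229, 2.214, 0.0]
ft_force: [0.9, -1.1, 5.1]
grip_width: 0.004
time: 16.65
position: [0.4753, 0.0592, 0.0768]
tool_rot: [2.228, 2.214, 0.001]
ft_force: [-0.6, -2.2, 4.5]
grip_width: 0.007
```

```bash
python3 -m inch '[[[0,2,0],[0,0,0]],[[0,3,0],[0,0,0]],[[0,4,0],[0,0,0]],[[0,4,0],[0,0,0]],[[0,4,0.5],[0,0,0]],[[0,4,0.5],[0,0,0]],[[0,4,0.5],[0,0,0]],[[0,4,0.5],[0,0,0]],[[0,2,0],[0,0,0]],[[0,0,0],[0,0,0]]]'
python3 - <<'E'
from h import *
b=cam("side")["image"][160:245,215:305,::-1]
cv2.imwrite("pics/p9.png",cv2.resize(b,(540,510),interpolation=2)); s=ctrl.get_state();print(s["position"],s["ft_force"])
E
```

```text
time: 17.65
position: [0.5065, 0.0592, 0.0745]
tool_rot: [2.228, 2.214, 0.001]
ft_force: [1.7, -1.3, 5.1]
grip_width: 0.001
[0.50625142 0.05920189 0.07457261] [ 2.22274764 -1.00588295  4.75790702]
```

View pics/p9.png

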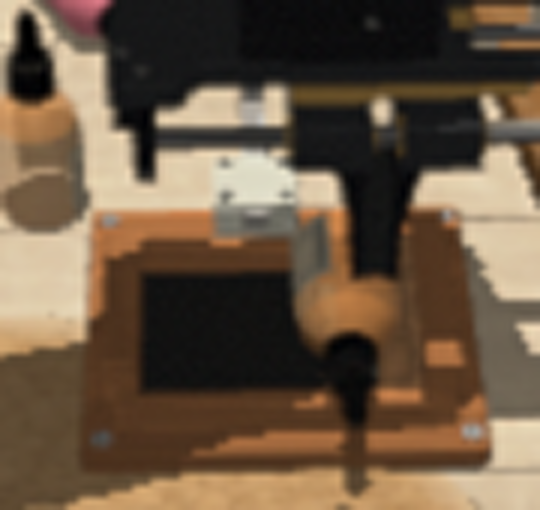

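The bottle is at column 350 and appears to be in the nest, with the label at the back. I'll lift straight up, retreat, and check from above.

```bash
python3 -m inch '[[[0,0,-3],[0,0,0]],[[0,0,-6],[0,0,0]],[[0,0,-12],[0,0,0]],[[0,0,-20],[0,0,0]],[[0,0,-20],[0,0,0]],[[0,0,-20],[0,0,0]],[[0,0,-20],[0,0,0]],[[0,0,-20],[0,0,0]],[[0,0,-10],[0,0,0]],[[0,0,0],[0,0,0]]]'
python3 -m inch '[[[-20,0,0],[0,0,0]],[[-30,0,0],[0,0,0]],[[-30,0,0],[0,0,0]],[[-30,0,0],[0,0,0]],[[-30,0,0],[0,0,0]],[[-30,0,0],[0,0,0]],[[-30,0,0],[0,0,0]],[[-30,0,0],[0,0,0]],[[-20,0,0],[0,0,0]],[[0,0,0],[0,0,0]]]'
python3 - <<'E'
from m import *
a=T["image"][150:225,210:295,::-1]; b=S["image"][160:245,215:305,::-1]
cv2.imwrite("pics/p10.png",np.hstack([cv2.resize(a,(400,353),interpolation=2),cv2.resize(b,(400,353),interpolation=2)]))
p=least_squares(f,[.55,-.02,0]).x
for d,o,k in((T,(210,150),400/85),(S,(215,160),400/90)):
  print([np.round((proj(d,w(p,X))-o)*k) for X in((31,0,57.7),(31,-60,38.5),(-6,125,66))])
E
```

```text
time: 18.7
position: [0.5064, 0.0594, 0.207]
tool_rot: [2.227, 2.213, 0.002]
ft_force: [1.1, 0.3, 0.4]
grip_width: 0.004
time: 19.7
position: [0.5027, -0.1942, 0.2039]
tool_rot: [-2.233, -2.207, 0.003]
ft_force: [-0.4, -0.0, 1.1]
grip_width: 0.006
[array([243., 107.]), array([351., 114.]), array([  8., 172.])]
[array([260., 191.]), array([265., 302.]), array([182.,  31.])]
```

View pics/p10.png

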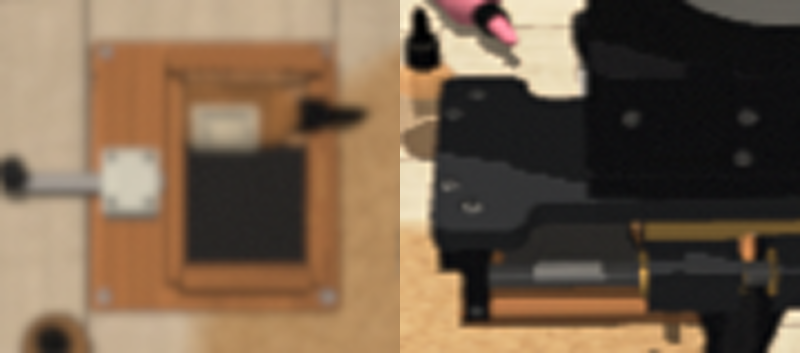

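The bottle is in the nest: its dropper at (340,114) matches the predicted (351,114). The bolt is fully out, with the knob at (13,175) against a predicted (8,172). The label faces up and back, so I'll measure its angle.

Run:
```python
from m import *
p=least_squares(f,[.55,-.02,0]).x
im0=cv2.imread("pics/top0.png").astype(int);im=T["image"][:,:,::-1].astype(int)
for nm,I,ax,az,c,r0 in(("start",im0,-31,43.2,slice(253,263),184),("end",im,31,38.7,slice(253,262),167)):
    m=I[r0:r0+30,c].mean(1); print(nm,[(r0+i,int(x[0]),int(x[2])) for i,x in enumerate(m)])
    print([(a,round(proj(T,w(p,(ax+19.2*np.sin(np.radians(a)),8,az+19.2*np.cos(np.radians(a)))))[1],1)) for a in range(-105,106,15)])
```

```text
start [(184, 31, 35), (185, 35, 39), (186, 43, 48), (187, 51, 56), (188, 57, 66), (189, 72, 88), (190, 92, 117), (191, 107, 140), (192, 120, 158), (193, 128, 170), (194, 125, 169), (195, 104, 150), (196, 78, 130), (197, 60, 118), (198, 49, 105), (199, 40, 94), (200, 36, 88), (201, 35, 84), (202, 34, 80), (203, 31, 73), (204, 29, 64), (205, 31, 70), (206, 41, 99), (207, 50, 126), (208, 53, 137), (209, 53, 138), (210, 50, 130), (211, 45, 114), (212, 44, 111), (213, 50, 129)]
[(-105, np.float64(205.3)), (-90, np.float64(205.3)), (-75, np.float64(204.8)), (-60, np.float64(203.8)), (-45, np.float64(202.4)), (-30, np.float64(200.7)), (-15, np.float64(198.8)), (0, np.float64(196.7)), (15, np.float64(194.8)), (30, np.float64(193.1)), (45, np.float64(191.7)), (60, np.float64(190.8)), (75, np.float64(190.3)), (90, np.float64(190.3)), (105, np.float64(190.9))]
end [(167, 57, 134), (168, 54, 132), (169, 54, 135), (170, 57, 140), (171, 75, 150), (172, 102, 164), (173, 120, 166), (174, 127, 164), (175, 135, 174), (176, 142, 185), (177, 140, 183), (178, 134, 175), (179, 123, 161), (180, 107, 139), (181, 83, 107), (182, 57, 72), (183, 40, 47), (184, 36, 40), (185, 35, 39), (186, 35, 39), (187, 35, 40), (188, 36, 40), (189, 35, 39), (190, 36, 40), (191, 36, 40), (192, 36, 40), (193, 36, 40), (194, 36, 39), (195, 35, 39), (196, 35, 40)]
[(-105, np.float64(181.6)), (-90, np.float64(181.5)), (-75, np.float64(181.0)), (-60, np.float64(179.9)), (-45, np.float64(178.4)), (-30, np.float64(176.7)), (-15, np.float64(174.7)), (0, np.float64(172.7)), (15, np.float64(170.9)), (30, np.float64(169.2)), (45, np.float64(168.0)), (60, np.float64(167.1)), (75, np.float64(166.8)), (90, np.float64(166.9)), (105, np.float64(167.6))]
```

```bash
python3 -c "
from bench import close_job
print(close_job())"
```

```text
the job is handed in; nothing more can be done
None
```

The job is handed in at about 20 s on the robot's clock. The bolt is out and the bottle lies in the cork nest with its label turned to the back.

- **Bolt:** I pushed it out by the knob with closed fingers. It stopped moving while the force rose from 6 to 10 N, so it is on its end stop. The last top view still showed it there, within about 1 mm.
- **Rolling:** I rolled the bottle with the fingertips on its top in four strokes, re-placing the tips between them. The readings at the end of each stroke and re-placing were about 4.3–5.1 N, which is roughly 3 mm of pad travel. The bottle moved half as far as the tool over the first two strokes, so it did not slip there.
- **Final position:** The bottle's position in the top view matches the predicted nest position to within about 2 mm along the lane. The label's edge gives a roll of about 190°, give or take 5°, against the 185° expected for that distance.
- **After letting go:** The gripper was lifted and moved well clear before handing in. The other objects in the last views looked undisturbed, but the arm hid part of the side view and the top picture covered only the jig, so the final check relied mainly on the top camera.

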